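Reload the sample rack in reverse order

ROBOT

A 7-joint arm with a two-finger parallel gripper is mounted at the origin on a cart in front of the work surface, level with it; the furniture and walls round the work are solid. World frame = base frame: x ahead of the robot, y to its left, z up, the work surface at z = 0. Lengths are in m, angles in rad, forces in N, time in s.
With the tool pointing down it reaches from about 0.425 to 0.875 m from the base axis. Payload 4.7 kg.
Tool frame: the origin (TCP) lies at the very end of the fingers, on their centre line; the grasp point (between the pads) lies 19 mm behind it; y points along the fingers, x is the direction in which the jaws open and shut, and the axes are right-handed (so a half turn about y gives the same grasp; the last joint's range is limited). The gripper opens to 87 mm and grips with 3 to 60 N. Pads are 19 mm wide; open, the fingers measure 117 mm over their backs; the gripper's body (75 mm by 190 mm) begins 51 mm behind the grasp point.
Start: joints at [1.287, 0.321, -0.07, 1.45, 0.023, 1.371, -0.057], TCP at [0.191, -0.621, 0.223] pointing down, gripper open.
Joint ranges: [-2.86, 2.86], [-0.3, 2.09], [-1.38, 1.24], [0.06, 2.45], [-1.56, 4.7], [0.09, 2.05], [-2.69, 2.69]. Speed limits (rad/s): [2.57, 2.57, 3.14, 3.14, 3.14, 3.14, 3.14].

INTERFACE

Orientations are given as [roll, pitch, yaw] about the fixed x, y, z axes, in that order (R = Rz(yaw) Ry(pitch) Rx(roll)).
In Python, from plant import manip, eyes, ticket gives the robot as it stands.
- The arm moves only by the tool step_arm, never from a script. Its argument "motion" is a list of rows, each an object with "translation": the shift along the world's x, y, z in m, a list of three; "rot": the turn, a rotation vector about the world's x, y, z in rad, a list of three. In form: [{"translation": [dx, dy, dz], "rot": [ax, ay, az]}, ...]. A call has 1 to 8 rows; each row shifts and turns the pose as measured when the row begins; what a row does not reach is not made up. A row lasts 1/8 s, in which the tool goes at most 62.5 mm and 10.7 degrees, less where a joint would pass 70% of its speed; a pose out of reach is approached as far as the arm can. A call is refused whole if a number of a shift passes 0.0625 or a number of a turn 0.188, either way. A call with a gripper value outside its range is refused whole. "grip" is the finger opening in m, from 0 to 0.087, set as the call begins (left out, the last holds). The fingers move at their own pace and stop on an object; "force" is the grip in N (left out, the last holds). Time passes only in rows, so rows that do not move let the fingers close. It gives the time, the measured TCP pose, the force and the opening at its end, in the units of the state.
- manip.get_state(): the state, without advancing time (a new reading comes with each control period).
- eyes.capture(name): name is "scene" or "top" or "wrist"; returns the picture (480x640x3 uint8, blue, green, red); there is no depth.
- eyes.camera_params(name): a dict with "camera_matrix" (3x3 intrinsics, pixels), "origin" and "attitude" of the camera in the world; the wrist camera has in their place "mount" (4x4, takes a point from camera to tool coordinates, whose origin is the TCP and whose axes are the tool frame's). Camera axes: x right, y down, z forward; pixel columns grow to the right and rows downward; lengths in m; the calibration is good to about 2 mm. A picture is of the moment at which its call begins: read the wrist's pose just before it. camera_params takes no time and is no camera call.
- ticket.finish_job(): hands the job in, once; it reports no verdict.
The state is a dict: "clock": time; "joint_pos": joint angles; "qd": joint speeds; "tau": joint torques, N m; "ee_pos": TCP position; "orientation": TCP orientation; "wrist_force": force on the tool from outside, world axes, zero at the start; "torque": the same for the moment, N m; "finger_gap": finger opening in m.
Only numpy, scipy, OpenCV 4.12 (cv2) and the standard library are available. Lean on these libraries where they do the work, as an engineer would, in place of code of your own. Each camera call takes 0.05 s, during which the arm holds its last target. There are 200 camera calls.

TASK

The next run takes this row from its other end: move the four containers from the row of grey single holders on the metal rail into the white four-place rack, in reverse order: the container nearest the robot goes into the place farthest from the robot, the next one into the place before that, and so on, the farthest one ending up nearest. Keep them upright all the while, and leave each standing flat on the floor of its place.

Things in the scene. Friction and masses are not known exactly. Their poses are not given: they have to be found in the camera images.
- feed_rail: flat aluminium mounting rail 320 x 84 mm, 6 mm thick, fixed on the worktop, carrying the four grey holders in a row. Origin: centre of its underside. Its x axis runs along the row and points away from the robot (the rail may be turned a few degrees; it stands left or right of the white rack). Holder centres at x = -114, -38, 38 and 114 mm, y = 0
- rack: white one-piece plastic rack, 309 x 81 mm (324 mm with the end tabs) and 22 mm high, fixed on the worktop, four equal square places in one row, each 71 x 71 mm inside, walls 5 mm, floor 5 mm above the underside; empty at the start. Origin: centre of its underside. Its x axis runs along the row and points away from the robot (may be turned a few degrees). Place centres at x = -114, -38, 38 and 114 mm, y = 0
- holder_1: single holder: a square grey tray 74 x 74 mm, 18 mm high, wall 4 mm (inside 66 x 66 mm), floor 4 mm thick; fixed on the rail, one of four alike. Origin: centre of its underside, 6 mm above the worktop. At the start it holds the amber bottle.
- holder_2: single holder: a square grey tray 74 x 74 mm, 18 mm high, wall 4 mm (inside 66 x 66 mm), floor 4 mm thick; fixed on the rail, one of four alike. Origin: centre of its underside, 6 mm above the worktop. At the start it holds the white bottle.
- holder_3: single holder: a square grey tray 74 x 74 mm, 18 mm high, wall 4 mm (inside 66 x 66 mm), floor 4 mm thick; fixed on the rail, one of four alike. Origin: centre of its underside, 6 mm above the worktop. At the start it holds cup_a, the cup with the yellow lid.
- holder_4: single holder: a square grey tray 74 x 74 mm, 18 mm high, wall 4 mm (inside 66 x 66 mm), floor 4 mm thick; fixed on the rail, one of four alike. Origin: centre of its underside, 6 mm above the worktop. At the start it holds cup_b, the cup with the red lid.
- amber_bottle: dark amber bottle, closed, about 52 mm diameter and 104 mm high with its narrower cap, body straight from the foot to at least 70 mm up, 100 to 225 g. Origin: centre of its underside, z up. Stands upright in a holder at the start.
- white_bottle: white bottle, the tallest of the four, closed, about 54 mm diameter and 111 mm high with its narrower cap, body straight from the foot to at least 70 mm up, 100 to 225 g. Origin: centre of its underside, z up. Stands upright in a holder at the start.
- cup_a: clear specimen cup with a wide yellow screw lid, 58 mm diameter over the lid, 59 mm high, closed, 20 to 85 g; the lid is the band from 45 to 58 mm above the underside and is the place to grip (body 52 mm diameter below it). Origin: centre of its underside, z up. Stands upright in a holder at the start.
- cup_b: clear specimen cup with a wide red screw lid, 58 mm diameter over the lid, 59 mm high, closed, 20 to 85 g; the lid is the band from 45 to 58 mm above the underside and is the place to grip (body 52 mm diameter below it). Origin: centre of its underside, z up. Stands upright in a holder at the start.
Things that resemble listed ones, but are neither listed nor needed, are in the scene too. Leave any green look-alike of the amber_bottle alone. What is shaped like the white_bottle but blue is not meant.

How it is judged:
At the end, for the whole second after the job is handed in: Each container stands in the white rack in the place mirrored from its own holder's (nearest to farthest, second to third, and so on), within 16 mm of the place's centre along and across, underside 2 to 10 mm above the rack's, within 0.08 rad of upright, at rest (under 0.02 m/s) (((x of holder_1 in the frame of feed_rail between -0.134 and -0.094 m and x of amber_bottle in the frame of rack between 0.098 and 0.13 m) or (x of holder_1 in the frame of feed_rail between -0.058 and -0.018 m and x of amber_bottle in the frame of rack between 0.022 and 0.054 m) or (x of holder_1 in the frame of feed_rail between 0.018 and 0.058 m and x of amber_bottle in the frame of rack between -0.054 and -0.022 m) or (x of holder_1 in the frame of feed_rail between 0.094 and 0.134 m and x of amber_bottle in the frame of rack between -0.13 and -0.098 m)) and y of amber_bottle in the frame of rack between -0.016 and 0.016 m and z of amber_bottle in the frame of rack between 0.002 and 0.01 m and angle between each of amber_bottle, white_bottle, cup_a, cup_b's own z axis and vertical below 0.08 rad and linear speed of each of amber_bottle, white_bottle, cup_a, cup_b below 0.02 m/s and ((x of holder_2 in the frame of feed_rail between -0.134 and -0.094 m and x of white_bottle in the frame of rack between 0.098 and 0.13 m) or (x of holder_2 in the frame of feed_rail between -0.058 and -0.018 m and x of white_bottle in the frame of rack between 0.022 and 0.054 m) or (x of holder_2 in the frame of feed_rail between 0.018 and 0.058 m and x of white_bottle in the frame of rack between -0.054 and -0.022 m) or (x of holder_2 in the frame of feed_rail between 0.094 and 0.134 m and x of white_bottle in the frame of rack between -0.13 and -0.098 m)) and y of white_bottle in the frame of rack between -0.016 and 0.016 m and z of white_bottle in the frame of rack between 0.002 and 0.01 m and ((x of holder_3 in the frame of feed_rail between -0.134 and -0.094 m and x of cup_a in the frame of rack between 0.098 and 0.13 m) or (x of holder_3 in the frame of feed_rail between -0.058 and -0.018 m and x of cup_a in the frame of rack between 0.022 and 0.054 m) or (x of holder_3 in the frame of feed_rail between 0.018 and 0.058 m and x of cup_a in the frame of rack between -0.054 and -0.022 m) or (x of holder_3 in the frame of feed_rail between 0.094 and 0.134 m and x of cup_a in the frame of rack between -0.13 and -0.098 m)) and y of cup_a in the frame of rack between -0.016 and 0.016 m and z of cup_a in the frame of rack between 0.002 and 0.01 m and ((x of holder_4 in the frame of feed_rail between -0.134 and -0.094 m and x of cup_b in the frame of rack between 0.098 and 0.13 m) or (x of holder_4 in the frame of feed_rail between -0.058 and -0.018 m and x of cup_b in the frame of rack between 0.022 and 0.054 m) or (x of holder_4 in the frame of feed_rail between 0.018 and 0.058 m and x of cup_b in the frame of rack between -0.054 and -0.022 m) or (x of holder_4 in the frame of feed_rail between 0.094 and 0.134 m and x of cup_b in the frame of rack between -0.13 and -0.098 m)) and y of cup_b in the frame of rack between -0.016 and 0.016 m and z of cup_b in the frame of rack between 0.002 and 0.01 m); the robot touches nothing.
It fails at once if amber_bottle is tipped over (more than 0.6 rad from upright) (angle between amber_bottle's own z axis and vertical above 0.6 rad).
It fails at once if white_bottle is tipped over (more than 0.6 rad from upright) (angle between white_bottle's own z axis and vertical above 0.6 rad).
It fails at once if cup_a is tipped over (more than 0.6 rad from upright) (angle between cup_a's own z axis and vertical above 0.6 rad).
It fails at once if cup_b is tipped over (more than 0.6 rad from upright) (angle between cup_b's own z axis and vertical above 0.6 rad).
It also fails if it takes over 134 s, if anything falls off the work surface, if the arm or the gripper's body presses on something with over 40 N, if the wrist force passes 120 N, or if a joint passes its speed limit or range.

## Working session

There is one attempt and no reset: what is moved stays moved. The work goes in short steps, Python scripts to look and compute and a tool call to move; the robot and the scene stay as the last step left them, time stands still between calls to the robot, and variables do not carry over. Pictures are saved under pics/ and viewed, about 12 in all and at most 16, crops included, and the job is handed in when it is done.

Besides the shell and the picture viewer there is one more tool, called after "Request:" in YAML: its name, and indented under it one key for each argument. step_arm: Moves the arm, as the interface text tells. Its arguments: {"type":"object","properties":{"motion":{"type":"array"},"grip":{"type":"number"},"force":{"type":"number"}},"required":["motion"]}

```bash
mkdir -p pics
python3 - <<'E'
from plant import manip, eyes
import cv2
s=manip.get_state();print({k:s[k] for k in('clock','ee_pos','orientation','finger_gap')})
for n in('scene','top'):
    cv2.imwrite(f'pics/{n}0.png',eyes.capture(n));print(n,eyes.camera_params(n))
print(eyes.camera_params('wrist'))
E
```

```text
{'clock': 0.0, 'ee_pos': array([ 0.19049925, -0.62086743,  0.2214728 ]), 'orientation': array([-1.57088387,  0.00191925, -1.27297496]), 'finger_gap': 0.08697498065172815}
scene {'camera_matrix': array([[468.87820692,   0.        , 322.72899445],
       [  0.        , 468.87820692, 244.70573781],
       [  0.        ,   0.        ,   1.        ]]), 'origin': array([0.30115737, 0.58917539, 0.82371952]), 'attitude': array([-2.48070897,  0.01154112, -2.68126912])}
top {'camera_matrix': array([[513.46508263,   0.        , 322.11435092],
       [  0.        , 513.46508263, 235.33128404],
       [  0.        ,   0.        ,   1.        ]]), 'origin': array([0.54122189, 0.06154881, 1.01012042]), 'attitude': array([-3.08438001, -0.01445051, -1.56908609])}
{'camera_matrix': array([[404.78375652,   0.        , 323.08956505],
       [  0.        , 404.78375652, 239.56254146],
       [  0.        ,   0.        ,   1.        ]]), 'mount': array([[ 9.99999424e-01,  5.56696695e-05, -1.07210159e-03,
         6.89868494e-04],
       [ 1.04191480e-03, -2.90960667e-01,  9.56734449e-01,
        -1.61571116e-01],
       [-2.58678302e-04, -9.56735014e-01, -2.90960557e-01,
         8.07410883e-02],
       [ 0.00000000e+00,  0.00000000e+00,  0.00000000e+00,
         1.00000000e+00]])}
```

View pics/top0.png

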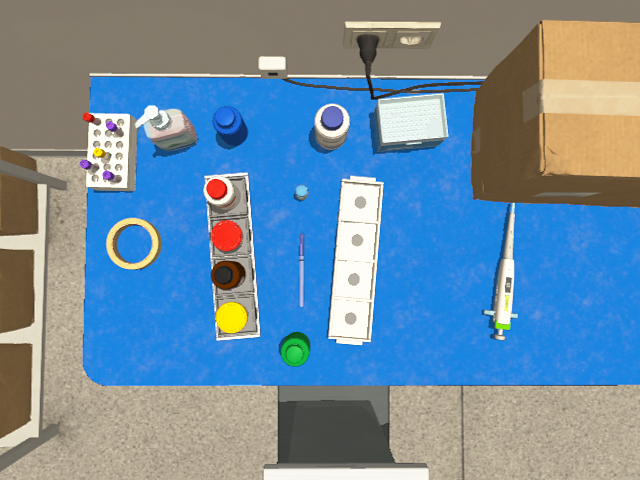

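View pics/scene0.png

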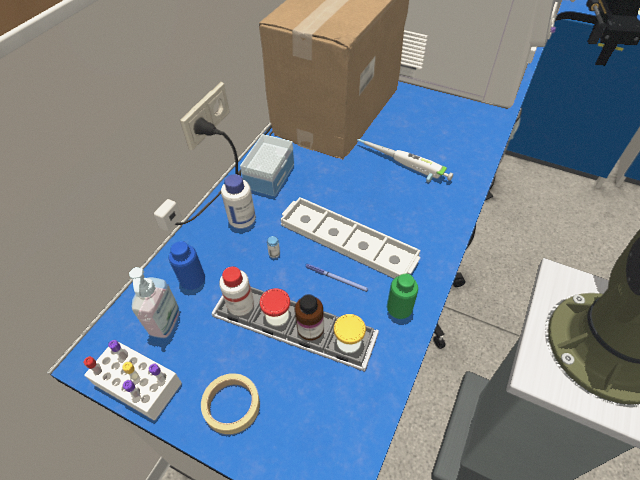

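Run:
```python
import cv2
i=cv2.imread('pics/top0.png')
c=i[165:355,190:395]
cv2.imwrite('pics/crop0.png',cv2.resize(c,None,fx=3,fy=3,interpolation=cv2.INTER_CUBIC))
```

```text
(no output)
```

View pics/crop0.png

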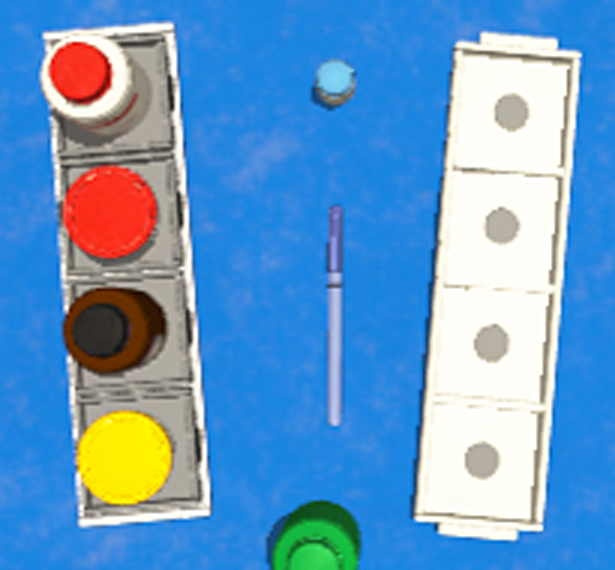

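```bash
cat > h.py <<'E'
import numpy as np
from scipy.spatial.transform import Rotation as R
from plant import manip, eyes
def ray(name,px,z):
    p=eyes.camera_params(name);K=p['camera_matrix']
    M=R.from_euler('xyz',p['attitude']).as_matrix();o=p['origin']
    d=M@np.linalg.inv(K)@np.array([px[0],px[1],1.])
    return o+d*(z-o[2])/d[2]
def proj(name,P):
    p=eyes.camera_params(name)
    if name=='wrist':
        s=manip.get_state();T=np.eye(4);T[:3,:3]=R.from_euler('xyz',s['orientation']).as_matrix();T[:3,3]=s['ee_pos'];T=T@p['mount']
    else:
        T=np.eye(4);T[:3,:3]=R.from_euler('xyz',p['attitude']).as_matrix();T[:3,3]=p['origin']
    c=np.linalg.inv(T)@np.append(P,1);q=p['camera_matrix']@c[:3];return q[:2]/q[2]
E
python3 - <<'E'
from h import *
np.set_printoptions(precision=4,suppress=True)
C=lambda u,v,z:ray('top',(190+(u-1)/3,165+(v-1)/3),z)[:2]
S=lambda u,v,z:ray('scene',(u,v),z)[:2]
def frame(P):
    P=np.array(P);c=P.mean(0);d=(P[0]+P[1]-P[2]-P[3])/2;a=np.arctan2(d[1],d[0])
    print('centre',c,'ang',a,'len',np.linalg.norm(d),'wid',np.linalg.norm((P[0]+P[3]-P[1]-P[2])/2))
    for x in(-.114,-.038,.038,.114):print('  ',c+x*np.array([np.cos(a),np.sin(a)]))
print('rack');frame([C(457,45,.022),C(579,53,.022),C(543,529,.022),C(417,520,.022)])
print('holes',[C(u,v,.005) for u,v in((482,461),(491,343),(502,226),(511,112))])
print('rail');frame([C(44,34,.006),C(174,26,.006),C(210,515,.006),C(81,524,.006)])
print('items',C(124,457,.069),C(100,330,.114),C(110,212,.069),C(80,72,.121))
print('scene items',S(350,329,.069),S(309,304,.114),S(275,301,.069),S(233,275,.121))
E
```

```text
rack
centre [ 0.5514 -0.0181] ang -0.08196238713829353 len 0.3057460904982151 wid 0.07977987654398427
   [ 0.4377 -0.0087]
   [ 0.5135 -0.0149]
   [ 0.5892 -0.0212]
   [ 0.665  -0.0274]
holes [array([ 0.4373, -0.008 ]), array([ 0.5135, -0.014 ]), array([ 0.5898, -0.0213]), array([ 0.6648, -0.0274])]
rail
centre [0.5589 0.2227] ang 0.08594844402614508 len 0.31902118364098947 wid 0.0840860280733627
   [0.4453 0.2129]
   [0.521  0.2194]
   [0.5967 0.226 ]
   [0.6725 0.2325]
items [0.4463 0.2132] [0.5237 0.2206] [0.5947 0.2234] [0.673  0.2328]
scene items [0.441 0.217] [0.517  0.2264] [0.5907 0.2255] [0.6666 0.2365]
```

Near to far the rail holds the yellow cup (233,317), amber bottle (223,275), red-lid cup (227,235) and white bottle (217,189).

Look-alikes are the green bottle (295,349), the blue bottle (230,125) and a white bottle with a blue cap (331,126). All three stand outside the holders, and the crop confirms the holder contents. The rack on the right is empty.

Next I move the arm over.

Request:
step_arm:
  motion:
    - {"translation":[0.031,0.034,0.004],"rot":[0,0,-0.037]}
    - {"translation":[0.031,0.034,0.004],"rot":[0,0,-0.037]}
    - {"translation":[0.031,0.034,0.004],"rot":[0,0,-0.037]}
    - {"translation":[0.031,0.034,0.004],"rot":[0,0,-0.037]}
    - {"translation":[0.031,0.034,0.004],"rot":[0,0,-0.037]}
    - {"translation":[0.031,0.034,0.004],"rot":[0,0,-0.037]}
    - {"translation":[0.031,0.034,0.004],"rot":[0,0,-0.037]}
    - {"translation":[0.031,0.034,0.004],"rot":[0,0,-0.037]}
  grip: 0.087

```text
clock: 1.1
ee_pos: [0.4386, -0.3412, 0.2492]
orientation: [-1.576, 0.008, -1.589]
wrist_force: [-0.4, -1.5, -0.5]
finger_gap: 0.0869
```

Request:
step_arm:
  motion:
    - {"translation":[0.008,0.043,0]}
    - {"translation":[0.008,0.043,0]}
    - {"translation":[0.008,0.043,0]}
    - {"translation":[0.008,0.043,0]}
    - {"translation":[0.008,0.043,0]}
    - {"translation":[0.008,0.043,0]}
    - {"translation":[0.008,0.043,0]}
    - {"translation":[0.008,0.043,0],"rot":[0,0,0]}

```text
invalid input at $.motion[0]: expected keys translation, rot
```

Request:
step_arm:
  motion:
    - {"translation":[-0.007,0.03,0]}
    - {"translation":[-0.007,0.03,0]}
    - {"translation":[-0.007,0.03,0]}
    - {"translation":[-0.007,0.03,0]}
    - {"translation":[-0.007,0.03,0]}
    - {"translation":[-0.007,0.03,0]}
    - {"translation":[-0.007,0.02,0]}
    - {"translation":[0,0,0],"rot":[0,0,0]}

```text
invalid input at $.motion[0]: expected keys translation, rot
```

Request:
step_arm:
  motion:
    - {"translation":[0.008,0.043,0],"rot":[0,0,0]}
    - {"translation":[0.008,0.043,0],"rot":[0,0,0]}
    - {"translation":[0.008,0.043,0],"rot":[0,0,0]}
    - {"translation":[0.008,0.043,0],"rot":[0,0,0]}
    - {"translation":[0.008,0.043,0],"rot":[0,0,0]}
    - {"translation":[0.008,0.043,0],"rot":[0,0,0]}
    - {"translation":[0.008,0.043,0],"rot":[0,0,0]}
    - {"translation":[0.008,0.043,0],"rot":[0,0,0]}

```text
clock: 2.1
ee_pos: [0.5035, 0.0152, 0.2463]
orientation: [-1.579, 0.009, -1.588]
wrist_force: [0.3, 0.2, 0.3]
finger_gap: 0.0873
```

Request:
step_arm:
  motion:
    - {"translation":[-0.007,0.03,0],"rot":[0,0,0]}
    - {"translation":[-0.007,0.03,0],"rot":[0,0,0]}
    - {"translation":[-0.007,0.03,0],"rot":[0,0,0]}
    - {"translation":[-0.007,0.03,0],"rot":[0,0,0]}
    - {"translation":[-0.007,0.03,0],"rot":[0,0,0]}
    - {"translation":[-0.007,0.03,0],"rot":[0,0,0]}
    - {"translation":[-0.007,0.02,0],"rot":[0,0,0]}
    - {"translation":[0,0,0],"rot":[0,0,0]}

```text
clock: 3.1
ee_pos: [0.4496, 0.2255, 0.2436]
orientation: [-1.584, 0.009, -1.58]
wrist_force: [-0.3, 0.6, 0.3]
finger_gap: 0.0868
```

Run:
```python
from h import *
import cv2
np.set_printoptions(precision=1,suppress=True)
for n,P in dict(y=(.446,.213,.069),a=(.5237,.2206,.114),r=(.5947,.2234,.069),w=(.673,.2328,.121),rackhole=(.5135,-.0142,.005)).items(): print(n,proj('wrist',P))
cv2.imwrite('pics/w1.png',eyes.capture('wrist'))
```

```text
y [339.5 217. ]
a [330.7 124.1]
r [326.1  22.8]
w [ 308.2 -151.6]
rackhole [577.9 129.4]
```

View pics/w1.png

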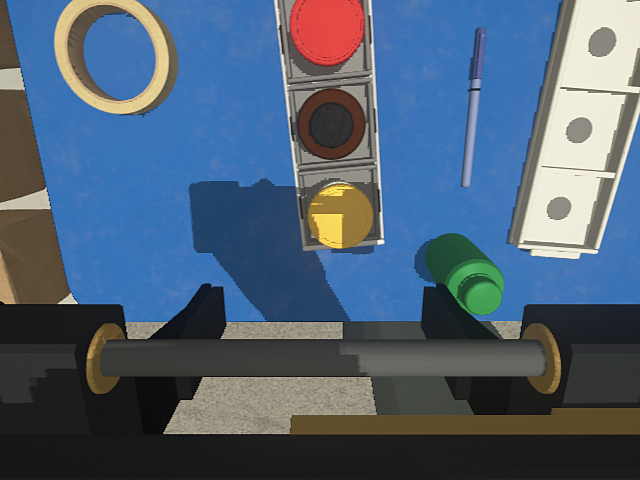

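The yellow lid is at (341,215), amber cap (331,124), red lid (327,27) and rack hole (579,130). These match my predictions to within about 4 px. The green bottle at (460,270) is close to the near container, so I yaw the gripper a little for clearance.

Request:
step_arm:
  motion:
    - {"translation":[-0.001,-0.004,-0.02],"rot":[-0.0015,-0.002,0.03]}
    - {"translation":[-0.001,-0.004,-0.02],"rot":[-0.0015,-0.002,0.03]}
    - {"translation":[-0.001,-0.004,-0.02],"rot":[-0.0015,-0.002,0.03]}
    - {"translation":[0,0,-0.02],"rot":[-0.0015,-0.002,0.03]}
    - {"translation":[0,0,-0.02],"rot":[-0.0015,-0.002,0.03]}
    - {"translation":[0,0,-0.02],"rot":[-0.0015,-0.002,0.03]}
    - {"translation":[0,0,0],"rot":[0,0,0]}
    - {"translation":[0,0,0],"rot":[0,0,0]}

```text
clock: 4.15
ee_pos: [0.4521, 0.198, 0.1194]
orientation: [-1.572, -0.007, -1.414]
wrist_force: [0.4, -0.1, 0.6]
finger_gap: 0.0869
```

Request:
step_arm:
  motion:
    - {"translation":[-0.006,0.015,-0.01],"rot":[0,0,0]}
    - {"translation":[0,0,-0.015],"rot":[0.003,0,0]}
    - {"translation":[0,0,-0.015],"rot":[0.003,0,0]}
    - {"translation":[0,0,0],"rot":[0,0,0]}

```text
clock: 4.65
ee_pos: [0.4489, 0.2109, 0.0797]
orientation: [-1.567, -0.003, -1.419]
wrist_force: [-0.2, 0.4, -0.4]
finger_gap: 0.0873
```

Request:
step_arm:
  motion:
    - {"translation":[-0.003,0.003,-0.012],"rot":[0,0,0]}
    - {"translation":[0,0,-0.012],"rot":[0,0,0]}
    - {"translation":[0,0,-0.012],"rot":[0,0,0]}
    - {"translation":[0,0,0],"rot":[0,0,0]}

```text
clock: 5.15
ee_pos: [0.4459, 0.2136, 0.0411]
orientation: [-1.567, -0.003, -1.42]
wrist_force: [0.4, 0.6, -0.8]
finger_gap: 0.0868
```

Request:
step_arm:
  motion:
    - {"translation":[0,0,0.0015],"rot":[0,0,0]}
    - {"translation":[0,0,0],"rot":[0,0,0]}
    - {"translation":[0,0,0],"rot":[0,0,0]}
    - {"translation":[0,0,0],"rot":[0,0,0]}
    - {"translation":[0,0,0],"rot":[0,0,0]}
    - {"translation":[0,0,0],"rot":[0,0,0]}
  grip: 0.04
  force: 20

```text
clock: 5.9
ee_pos: [0.4469, 0.2139, 0.0438]
orientation: [-1.565, -0.002, -1.42]
wrist_force: [0.0, 0.0, -1.1]
finger_gap: 0.0552
```

Request:
step_arm:
  motion:
    - {"translation":[0,0,0.008],"rot":[0,0,0]}
    - {"translation":[0,0,0.016],"rot":[0,0,0]}
    - {"translation":[0,0,0.02],"rot":[0,0,0]}
    - {"translation":[0,0,0.02],"rot":[0,0,0]}
    - {"translation":[0,0,0.02],"rot":[0,0,0]}
    - {"translation":[0,0,0.02],"rot":[0,0,0]}
    - {"translation":[0,0,0.01],"rot":[0,0,0]}
    - {"translation":[0,0,0],"rot":[0,0,0]}

```text
clock: 6.9
ee_pos: [0.4475, 0.2154, 0.1681]
orientation: [-1.559, -0.002, -1.418]
wrist_force: [0.0, -0.5, -0.5]
finger_gap: 0.0546
```

Run:
```python
from h import *
import cv2
s=manip.get_state();print(s['finger_gap'],s['ee_pos'],s['orientation'])
cv2.imwrite('pics/s2.png',cv2.resize(eyes.capture('scene')[180:400,200:420],None,fx=2,fy=2))
```

```text
0.05460605863135056 [0.4475241  0.21538049 0.16806521] [-1.55917616 -0.00235401 -1.41820811]
```

View pics/s2.png

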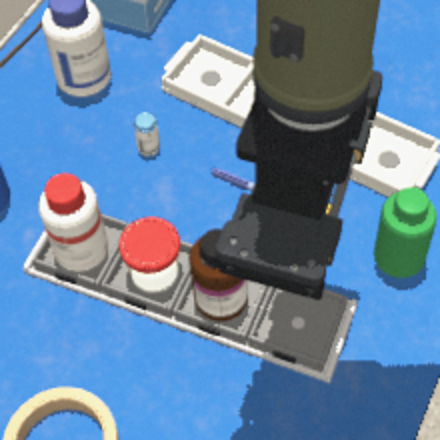

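The cup lifted cleanly and its holder is empty. Next I carry it to the far place.

Request:
step_arm:
  motion:
    - {"translation":[0.02,-0.022,0.002],"rot":[0,0.0015,-0.02]}
    - {"translation":[0.033,-0.037,0],"rot":[0,0.0015,-0.02]}
    - {"translation":[0.036,-0.04,0],"rot":[0,0.0015,-0.02]}
    - {"translation":[0.036,-0.04,0],"rot":[0,0.0015,-0.02]}
    - {"translation":[0.036,-0.04,0],"rot":[0,0.0015,-0.02]}
    - {"translation":[0.03,-0.034,0],"rot":[0,0.0015,-0.02]}
    - {"translation":[0.018,-0.02,0],"rot":[0,0.0015,-0.02]}
    - {"translation":[0,0,0],"rot":[0,0,0]}

```text
clock: 7.95
ee_pos: [0.6616, -0.0403, 0.159]
orientation: [-1.583, -0.007, -1.573]
wrist_force: [0.2, 0.1, -1.1]
finger_gap: 0.0547
```

Request:
step_arm:
  motion:
    - {"translation":[0,0,0],"rot":[0,0,0]}
    - {"translation":[0,0,0],"rot":[0,0,0]}

```text
clock: 8.2
ee_pos: [0.66, -0.0393, 0.1574]
orientation: [-1.587, -0.006, -1.572]
wrist_force: [0.1, 0.4, -0.1]
finger_gap: 0.055
```

Request:
step_arm:
  motion:
    - {"translation":[0.005,0.012,-0.01],"rot":[0.003,-0.008,0]}
    - {"translation":[0,0,-0.02],"rot":[0.003,-0.008,0]}
    - {"translation":[0,0,-0.02],"rot":[0,0,0]}
    - {"translation":[0,0,-0.015],"rot":[0,0,0]}
    - {"translation":[0,0,0],"rot":[0,0,0]}

```text
clock: 8.82
ee_pos: [0.664, -0.0198, 0.0894]
orientation: [-1.569, 0.002, -1.564]
wrist_force: [0.4, 0.8, -0.6]
finger_gap: 0.0543
```

Request:
step_arm:
  motion:
    - {"translation":[0.001,-0.007,-0.01],"rot":[0,0,0]}
    - {"translation":[0,0,-0.014],"rot":[0,0,0]}
    - {"translation":[0,0,-0.01],"rot":[0,0,0]}
    - {"translation":[0,0,0],"rot":[0,0,0]}

```text
clock: 9.32
ee_pos: [0.6658, -0.028, 0.0538]
orientation: [-1.568, 0.002, -1.565]
wrist_force: [-0.5, 0.6, 0.2]
finger_gap: 0.0546
```

Request:
step_arm:
  motion:
    - {"translation":[0,0,-0.006],"rot":[0,0,0]}
    - {"translation":[0,0,-0.005],"rot":[0,0,0]}
    - {"translation":[0,0,-0.003],"rot":[0,0,0]}
    - {"translation":[0,0,0],"rot":[0,0,0]}

```text
clock: 9.82
ee_pos: [0.6664, -0.0276, 0.0396]
orientation: [-1.566, 0.002, -1.565]
wrist_force: [-0.5, -0.5, 0.1]
finger_gap: 0.0544
```

Request:
step_arm:
  motion:
    - {"translation":[0,0,-0.002],"rot":[0,0,0]}
    - {"translation":[0,0,0],"rot":[0,0,0]}

```text
clock: 10.07
ee_pos: [0.6675, -0.0275, 0.0389]
orientation: [-1.564, 0.002, -1.565]
wrist_force: [0.2, 0.1, 0.7]
finger_gap: 0.0544
```

Request:
step_arm:
  motion:
    - {"translation":[0,0,0],"rot":[0,0,0]}
    - {"translation":[0,0,0],"rot":[0,0,0]}
    - {"translation":[0,0,0.001],"rot":[0,0,0]}
    - {"translation":[0,0,0.001],"rot":[0,0,0]}
  grip: 0.087

```text
clock: 10.58
ee_pos: [0.6673, -0.0276, 0.0408]
orientation: [-1.564, 0.002, -1.565]
wrist_force: [-0.1, -0.2, 0.9]
finger_gap: 0.0841
```

Request:
step_arm:
  motion:
    - {"translation":[0,0,0.02],"rot":[0,0,0]}
    - {"translation":[0,0,0.03],"rot":[0,0,0]}
    - {"translation":[0,0,0.03],"rot":[0,0,0]}
    - {"translation":[0,0,0.035],"rot":[0,0,0]}
    - {"translation":[0,0,0.035],"rot":[0,0,0]}
    - {"translation":[0,0,0.03],"rot":[0,0,0]}
    - {"translation":[0,0,0.02],"rot":[0,0,0]}
    - {"translation":[0,0,0.0],"rot":[0,0,0]}

```text
clock: 11.58
ee_pos: [0.668, -0.0261, 0.259]
orientation: [-1.554, 0.001, -1.563]
wrist_force: [-0.2, 0.2, 0.3]
finger_gap: 0.0869
```

Request:
step_arm:
  motion:
    - {"translation":[-0.016,0.026,0],"rot":[0,0,0.01]}
    - {"translation":[-0.022,0.038,0],"rot":[0,0,0.01]}
    - {"translation":[-0.022,0.038,0],"rot":[0,0,0.01]}
    - {"translation":[-0.022,0.038,0],"rot":[0,0,0.01]}
    - {"translation":[-0.022,0.038,0],"rot":[0,0,0.01]}
    - {"translation":[-0.022,0.038,0],"rot":[0,0,0.01]}
    - {"translation":[-0.015,0.025,0],"rot":[0,0,0.01]}
    - {"translation":[0,0,0],"rot":[0,0,0]}

```text
clock: 12.58
ee_pos: [0.5176, 0.2202, 0.255]
orientation: [-1.559, -0.001, -1.491]
wrist_force: [0.2, -0.1, 0.0]
finger_gap: 0.0871
```

Run:
```python
from h import *
import cv2
np.set_printoptions(precision=4,suppress=True)
s=manip.get_state();print(s['ee_pos'],s['orientation'])
cv2.imwrite('pics/t3.png',cv2.resize(eyes.capture('top')[165:355,190:395],None,fx=3,fy=3,interpolation=cv2.INTER_CUBIC))
```

```text
[0.5176 0.2202 0.255 ] [-1.5589 -0.0006 -1.4912]
```

View pics/t3.png

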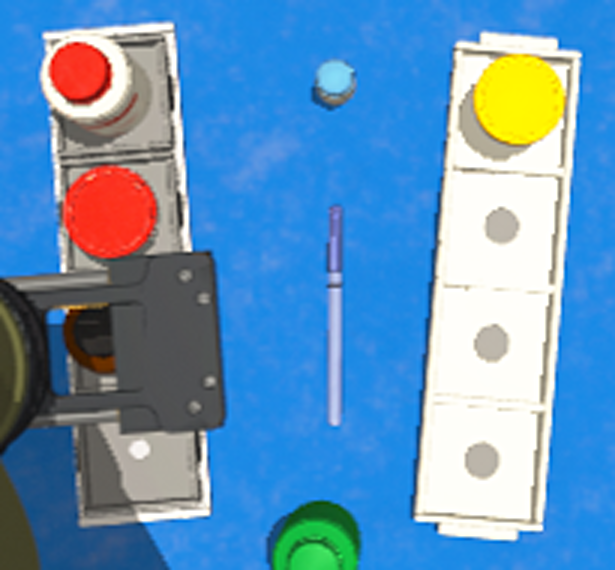

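Request:
step_arm:
  motion:
    - {"translation":[0.003,0,-0.015],"rot":[0,0.003,0]}
    - {"translation":[0.003,0,-0.025],"rot":[0,0.003,0]}
    - {"translation":[0,0,-0.03],"rot":[0,0,0]}
    - {"translation":[0,0,-0.025],"rot":[0,0,0]}
    - {"translation":[0,0,-0.015],"rot":[0,0,0]}
    - {"translation":[0,0,0],"rot":[0,0,0]}

```text
clock: 13.38
ee_pos: [0.5286, 0.2075, 0.1348]
orientation: [-1.571, -0.004, -1.509]
wrist_force: [-0.9, 0.6, -0.2]
finger_gap: 0.0869
```

Run:
```python
from h import *
print(ray('top',(190+517/3,165+98/3),.064))
```

```text
[ 0.66563937 -0.02655485  0.064     ]
```

Request:
step_arm:
  motion:
    - {"translation":[-0.005,0.013,0],"rot":[0,0,0]}
    - {"translation":[0,0,0],"rot":[0,0,0]}
    - {"translation":[0,0,0],"rot":[0,0,0]}

```text
clock: 13.75
ee_pos: [0.5247, 0.2223, 0.1369]
orientation: [-1.567, -0.003, -1.509]
wrist_force: [0.9, 0.3, -0.1]
finger_gap: 0.0864
```

Request:
step_arm:
  motion:
    - {"translation":[0,-0.001,-0.012],"rot":[0,0,0]}
    - {"translation":[0,0,-0.015],"rot":[0,0,0]}
    - {"translation":[0,0,-0.015],"rot":[0,0,0]}
    - {"translation":[0,0,-0.015],"rot":[0,0,0]}
    - {"translation":[0,0,-0.012],"rot":[0,0,0]}
    - {"translation":[0,0,0],"rot":[0,0,0]}

```text
clock: 14.5
ee_pos: [0.5239, 0.2204, 0.0621]
orientation: [-1.569, -0.004, -1.51]
wrist_force: [0.2, 0.6, 0.4]
finger_gap: 0.0871
```

Request:
step_arm:
  motion:
    - {"translation":[0,0,-0.006],"rot":[0,0,0]}
    - {"translation":[0,0,-0.003],"rot":[0,0,0]}
    - {"translation":[0,0,0],"rot":[0,0,0]}

```text
clock: 14.88
ee_pos: [0.5246, 0.2209, 0.0534]
orientation: [-1.567, -0.003, -1.51]
wrist_force: [-1.7, 0.3, -0.1]
finger_gap: 0.0871
```

Request:
step_arm:
  motion:
    - {"translation":[0,0,0],"rot":[0,0,0]}
    - {"translation":[0,0,0],"rot":[0,0,0]}
    - {"translation":[0,0,0],"rot":[0,0,0]}
    - {"translation":[0,0,0],"rot":[0,0,0]}
    - {"translation":[0,0,0],"rot":[0,0,0]}
    - {"translation":[0,0,0],"rot":[0,0,0]}
  grip: 0.035
  force: 35

```text
clock: 15.62
ee_pos: [0.5254, 0.221, 0.0543]
orientation: [-1.565, -0.003, -1.51]
wrist_force: [-0.1, -0.6, -0.5]
finger_gap: 0.0504
```

Request:
step_arm:
  motion:
    - {"translation":[0,0,0.008],"rot":[0,0,0]}
    - {"translation":[0,0,0.016],"rot":[0,0,0]}
    - {"translation":[0,0,0.02],"rot":[0,0,0]}
    - {"translation":[0,0,0.02],"rot":[0,0,0]}
    - {"translation":[0,0,0.02],"rot":[0,0,0]}
    - {"translation":[0,0,0.01],"rot":[0,0,0]}

```text
clock: 16.38
ee_pos: [0.5249, 0.2214, 0.1558]
orientation: [-1.564, -0.003, -1.509]
wrist_force: [-0.3, 0.0, -2.2]
finger_gap: 0.0503
```

Request:
step_arm:
  motion:
    - {"translation":[0.005,-0.018,0.002],"rot":[0,0.001,-0.015]}
    - {"translation":[0.009,-0.033,0.002],"rot":[0,0.001,-0.015]}
    - {"translation":[0.01,-0.04,0.002],"rot":[0,0.001,-0.015]}
    - {"translation":[0.01,-0.04,0.002],"rot":[0,0.001,-0.015]}
    - {"translation":[0.01,-0.04,0],"rot":[0,0,-0.015]}
    - {"translation":[0.01,-0.034,0],"rot":[0,0,-0.015]}
    - {"translation":[0.007,-0.02,0],"rot":[0,0,-0.01]}
    - {"translation":[0,0,0],"rot":[0,0,0]}

```text
clock: 17.38
ee_pos: [0.5849, -0.0214, 0.1621]
orientation: [-1.572, -0.007, -1.622]
wrist_force: [0.4, 0.4, -1.5]
finger_gap: 0.0504
```

Request:
step_arm:
  motion:
    - {"translation":[0,0,0],"rot":[0,0,0]}

```text
clock: 17.5
ee_pos: [0.5844, -0.0197, 0.1618]
orientation: [-1.573, -0.005, -1.62]
wrist_force: [0.1, -0.2, -1.7]
finger_gap: 0.0504
```

Request:
step_arm:
  motion:
    - {"translation":[0.006,-0.001,-0.01],"rot":[0.004,0,0]}
    - {"translation":[0,0,-0.02],"rot":[0,0,0]}
    - {"translation":[0,0,-0.02],"rot":[0,0,0]}
    - {"translation":[0,0,-0.02],"rot":[0,0,0]}
    - {"translation":[0,0,-0.012],"rot":[0,0,0]}
    - {"translation":[0,0,0],"rot":[0,0,0]}

```text
clock: 18.25
ee_pos: [0.5878, -0.0134, 0.0718]
orientation: [-1.578, 0.002, -1.609]
wrist_force: [-0.5, -1.2, -1.4]
finger_gap: 0.0507
```

Request:
step_arm:
  motion:
    - {"translation":[0.003,-0.008,-0.001],"rot":[0,-0.004,0]}
    - {"translation":[0,0,-0.005],"rot":[0,0,0]}
    - {"translation":[0,0,-0.006],"rot":[0,0,0]}
    - {"translation":[0,0,0],"rot":[0,0,0]}

```text
clock: 18.75
ee_pos: [0.5925, -0.0223, 0.0607]
orientation: [-1.571, 0.002, -1.61]
wrist_force: [0.1, -0.0, -1.5]
finger_gap: 0.0504
```

Request:
step_arm:
  motion:
    - {"translation":[-0.002,0.001,-0.005],"rot":[0,0,0]}
    - {"translation":[0,0,-0.004],"rot":[0,0,0]}
    - {"translation":[0,0,-0.003],"rot":[0,0,0]}
    - {"translation":[0,0,0],"rot":[0,0,0]}

```text
clock: 19.25
ee_pos: [0.591, -0.0208, 0.0494]
orientation: [-1.569, 0.001, -1.61]
wrist_force: [0.4, 0.6, -2.3]
finger_gap: 0.0507
```

Request:
step_arm:
  motion:
    - {"translation":[0,0,-0.002],"rot":[0,0,0]}
    - {"translation":[0,0,0],"rot":[0,0,0]}

```text
clock: 19.5
ee_pos: [0.5916, -0.0207, 0.0497]
orientation: [-1.569, 0.0, -1.609]
wrist_force: [0.1, -0.7, -2.4]
finger_gap: 0.051
```

Request:
step_arm:
  motion:
    - {"translation":[0,0,-0.003],"rot":[0,0,0]}
    - {"translation":[0,0,-0.001],"rot":[0,0,0]}

```text
clock: 19.75
ee_pos: [0.5922, -0.0206, 0.0494]
orientation: [-1.568, -0.001, -1.61]
wrist_force: [-3.5, 0.6, 3.1]
finger_gap: 0.0506
```

Request:
step_arm:
  motion:
    - {"translation":[0,0,0],"rot":[0,0,0]}
    - {"translation":[0,0,0],"rot":[0,0,0]}
    - {"translation":[0,0,0],"rot":[0,0,0]}
    - {"translation":[0,0,0],"rot":[0,0,0]}
  grip: 0.087

```text
clock: 20.25
ee_pos: [0.5927, -0.0205, 0.0487]
orientation: [-1.567, -0.001, -1.61]
wrist_force: [-0.8, -0.1, -0.2]
finger_gap: 0.0817
```

Request:
step_arm:
  motion:
    - {"translation":[0,0,0.02],"rot":[0,0,0]}
    - {"translation":[0,0,0.03],"rot":[0,0,0]}
    - {"translation":[0,0,0.03],"rot":[0,0,0]}
    - {"translation":[0,0,0.035],"rot":[0,0,0]}
    - {"translation":[0,0,0.035],"rot":[0,0,0]}
    - {"translation":[0,0,0.03],"rot":[0,0,0]}
    - {"translation":[0,0,0.01],"rot":[0,0,0]}
    - {"translation":[0,0,0.0],"rot":[0,0,0]}

```text
clock: 21.25
ee_pos: [0.5929, -0.0192, 0.2533]
orientation: [-1.56, -0.001, -1.608]
wrist_force: [-0.9, 0.4, -1.0]
finger_gap: 0.0869
```

Request:
step_arm:
  motion:
    - {"translation":[0,0.026,0],"rot":[0,0.001,0.014]}
    - {"translation":[0,0.038,0],"rot":[0,0.001,0.014]}
    - {"translation":[0,0.038,0],"rot":[0,0.001,0.014]}
    - {"translation":[0.001,0.038,0],"rot":[0,0.001,0.014]}
    - {"translation":[0.001,0.038,0],"rot":[0,0,0.014]}
    - {"translation":[0.001,0.036,0],"rot":[0,0,0.014]}
    - {"translation":[0,0.024,0],"rot":[0,0,0.014]}
    - {"translation":[0,0,0],"rot":[0,0,0]}

```text
clock: 22.25
ee_pos: [0.5842, 0.2396, 0.2418]
orientation: [-1.584, 0.005, -1.491]
wrist_force: [0.4, 0.6, 0.8]
finger_gap: 0.0869
```

Run:
```python
from h import *
import cv2
np.set_printoptions(precision=4,suppress=True)
s=manip.get_state();print(s['ee_pos'],s['orientation'])
for n,P in dict(red=(.5947,.2234,.069),white=(.673,.2328,.121),amberplaced=(.590,-.0212,.109)).items(): print(n,proj('wrist',P))
cv2.imwrite('pics/w4.png',eyes.capture('wrist'))
```

```text
[0.5842 0.2396 0.2418] [-1.5842  0.0047 -1.4914]
red [344.0562 202.7916]
white [344.546  102.5939]
amberplaced [666.2054 245.6199]
```

View pics/w4.png

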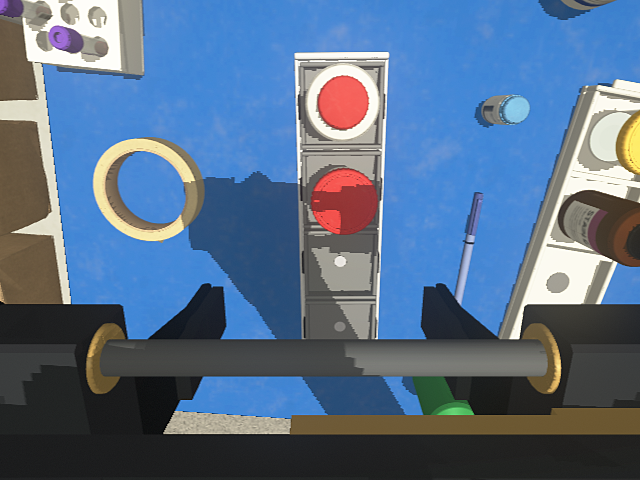

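The red lid at (345,202) and white bottle's cap at (344,102) sit where predicted, and the amber bottle stands upright in the rack at (600,225). Next I take the red-lid cup.

Request:
step_arm:
  motion:
    - {"translation":[0.003,-0.002,-0.015],"rot":[-0.002,-0.005,0]}
    - {"translation":[0.003,-0.002,-0.025],"rot":[-0.002,-0.005,0]}
    - {"translation":[0.003,0,-0.03],"rot":[0,0,0]}
    - {"translation":[0,0,-0.025],"rot":[0,0,0]}
    - {"translation":[0,0,-0.015],"rot":[0,0,0]}
    - {"translation":[0,0,0],"rot":[0,0,0]}
    - {"translation":[0,0,0],"rot":[0,0,0]}

```text
clock: 23.18
ee_pos: [0.5951, 0.2222, 0.1231]
orientation: [-1.577, -0.008, -1.507]
wrist_force: [0.7, 0.3, 0.4]
finger_gap: 0.0869
```

Request:
step_arm:
  motion:
    - {"translation":[0,0.001,-0.012],"rot":[0.004,-0.004,0]}
    - {"translation":[0,0,-0.015],"rot":[0.003,0,0]}
    - {"translation":[0,0,-0.015],"rot":[0,0,0]}
    - {"translation":[0,0,-0.012],"rot":[0,0,0]}
    - {"translation":[0,0,0],"rot":[0,0,0]}

```text
clock: 23.8
ee_pos: [0.5955, 0.2237, 0.0664]
orientation: [-1.57, -0.001, -1.507]
wrist_force: [-0.6, -0.3, -0.7]
finger_gap: 0.0867
```

Request:
step_arm:
  motion:
    - {"translation":[0,0,-0.01],"rot":[0,0,0]}
    - {"translation":[0,0,-0.009],"rot":[0,0,0]}
    - {"translation":[0,0,-0.004],"rot":[0,0,0]}
    - {"translation":[0,0,0],"rot":[0,0,0]}

```text
clock: 24.3
ee_pos: [0.5959, 0.224, 0.0422]
orientation: [-1.569, -0.0, -1.507]
wrist_force: [0.4, 0.1, -0.3]
finger_gap: 0.0871
```

Request:
step_arm:
  motion:
    - {"translation":[0,0,0],"rot":[0,0,0]}
    - {"translation":[0,0,0],"rot":[0,0,0]}
    - {"translation":[0,0,0],"rot":[0,0,0]}
    - {"translation":[0,0,0],"rot":[0,0,0]}
    - {"translation":[0,0,0],"rot":[0,0,0]}
  grip: 0.04
  force: 20

```text
clock: 24.92
ee_pos: [0.5966, 0.2243, 0.0433]
orientation: [-1.568, 0.0, -1.507]
wrist_force: [0.0, 0.3, -0.9]
finger_gap: 0.0555
```

Request:
step_arm:
  motion:
    - {"translation":[0,0,0.008],"rot":[0,0,0]}
    - {"translation":[0,0,0.016],"rot":[0,0,0]}
    - {"translation":[0,0,0.02],"rot":[0,0,0]}
    - {"translation":[0,0,0.025],"rot":[0,0,0]}
    - {"translation":[0,0,0.025],"rot":[0,0,0]}
    - {"translation":[0,0,0.02],"rot":[0,0,0]}
    - {"translation":[0,0,0.01],"rot":[0,0,0]}

```text
clock: 25.8
ee_pos: [0.597, 0.225, 0.1781]
orientation: [-1.563, 0.001, -1.506]
wrist_force: [0.8, -0.7, -1.2]
finger_gap: 0.0555
```

Request:
step_arm:
  motion:
    - {"translation":[-0.007,-0.018,0.002],"rot":[0,0.001,-0.012]}
    - {"translation":[-0.012,-0.033,0.002],"rot":[0,0.001,-0.012]}
    - {"translation":[-0.014,-0.039,0.002],"rot":[0,0.001,-0.012]}
    - {"translation":[-0.014,-0.039,0.002],"rot":[0,0.001,-0.012]}
    - {"translation":[-0.014,-0.039,0],"rot":[0,0,-0.012]}
    - {"translation":[-0.013,-0.034,0],"rot":[0,0,-0.012]}
    - {"translation":[-0.007,-0.02,0],"rot":[0,0,-0.012]}
    - {"translation":[0,0,0],"rot":[0,0,0]}

```text
clock: 26.8
ee_pos: [0.5039, -0.0136, 0.1805]
orientation: [-1.58, -0.003, -1.605]
wrist_force: [0.2, 0.9, -0.2]
finger_gap: 0.055
```

Request:
step_arm:
  motion:
    - {"translation":[0,0,0],"rot":[0,0,0]}

```text
clock: 26.92
ee_pos: [0.5034, -0.0132, 0.1801]
orientation: [-1.581, -0.002, -1.606]
wrist_force: [0.4, 0.1, -1.0]
finger_gap: 0.0556
```

Request:
step_arm:
  motion:
    - {"translation":[0.009,-0.004,-0.012],"rot":[0.002,-0.005,0]}
    - {"translation":[0.003,-0.002,-0.02],"rot":[0,-0.004,0]}
    - {"translation":[0,0,-0.022],"rot":[0,0,0]}
    - {"translation":[0,0,-0.02],"rot":[0,0,0]}
    - {"translation":[0,0,-0.012],"rot":[0,0,0]}
    - {"translation":[0,0,0],"rot":[0,0,0]}

```text
clock: 27.68
ee_pos: [0.5181, -0.0136, 0.0874]
orientation: [-1.572, 0.005, -1.596]
wrist_force: [-0.2, 0.4, 0.3]
finger_gap: 0.055
```

Request:
step_arm:
  motion:
    - {"translation":[-0.002,-0.001,-0.008],"rot":[0,0,0]}
    - {"translation":[-0.001,0,-0.012],"rot":[0,0,0]}
    - {"translation":[0,0,-0.012],"rot":[0,0,0]}
    - {"translation":[0,0,-0.006],"rot":[0,0,0]}
    - {"translation":[0,0,0],"rot":[0,0,0]}

```text
clock: 28.3
ee_pos: [0.516, -0.0145, 0.0479]
orientation: [-1.57, 0.005, -1.596]
wrist_force: [-0.1, -0.3, 0.1]
finger_gap: 0.0554
```

Request:
step_arm:
  motion:
    - {"translation":[0,0,-0.005],"rot":[0,0,0]}
    - {"translation":[0,0,-0.003],"rot":[0,0,0]}
    - {"translation":[0,0,-0.003],"rot":[0,0,0]}
    - {"translation":[0,0,-0.001],"rot":[0,0,0]}

```text
clock: 28.8
ee_pos: [0.5177, -0.0145, 0.0381]
orientation: [-1.568, 0.004, -1.596]
wrist_force: [-3.9, 0.3, 11.2]
finger_gap: 0.0553
```

Contact is confirmed by the upward force. Now I release and retreat, then go to the white bottle.

Request:
step_arm:
  motion:
    - {"translation":[0,0,0],"rot":[0,0,0]}
    - {"translation":[0,0,0],"rot":[0,0,0]}
    - {"translation":[0,0,0],"rot":[0,0,0]}
    - {"translation":[0,0,0],"rot":[0,0,0]}
  grip: 0.087

```text
clock: 29.3
ee_pos: [0.5183, -0.0145, 0.0384]
orientation: [-1.566, 0.004, -1.596]
wrist_force: [-0.6, 0.3, -0.4]
finger_gap: 0.0843
```

Request:
step_arm:
  motion:
    - {"translation":[0,0,0.02],"rot":[0,0,0]}
    - {"translation":[0,0,0.03],"rot":[0,0,0]}
    - {"translation":[0,0,0.03],"rot":[0,0,0]}
    - {"translation":[0,0,0.035],"rot":[0,0,0]}
    - {"translation":[0,0,0.035],"rot":[0,0,0]}
    - {"translation":[0,0,0.03],"rot":[0,0,0]}
    - {"translation":[0,0,0.015],"rot":[0,0,0]}
    - {"translation":[0,0,0.0],"rot":[0,0,0]}

```text
clock: 30.3
ee_pos: [0.5156, -0.0143, 0.237]
orientation: [-1.57, 0.004, -1.595]
wrist_force: [0.3, -0.4, 0.4]
finger_gap: 0.0871
```

Request:
step_arm:
  motion:
    - {"translation":[0.013,0.024,0.002],"rot":[0,0,0.013]}
    - {"translation":[0.025,0.037,0.002],"rot":[0,0,0.013]}
    - {"translation":[0.025,0.037,0.002],"rot":[0,0,0.013]}
    - {"translation":[0.025,0.037,0.002],"rot":[0,0,0.013]}
    - {"translation":[0.025,0.037,0],"rot":[0,0,0.013]}
    - {"translation":[0.025,0.035,0],"rot":[0,0,0.013]}
    - {"translation":[0.014,0.022,0],"rot":[0,0,0.013]}
    - {"translation":[0,0,0],"rot":[0,0,0]}

```text
clock: 31.3
ee_pos: [0.6656, 0.2186, 0.2279]
orientation: [-1.593, 0.001, -1.506]
wrist_force: [-0.2, -0.2, -0.4]
finger_gap: 0.0868
```

Run:
```python
from h import *
import cv2
np.set_printoptions(precision=4,suppress=True)
s=manip.get_state();print(s['ee_pos'],s['orientation'])
cv2.imwrite('pics/t5.png',cv2.resize(eyes.capture('top')[165:355,190:395],None,fx=3,fy=3,interpolation=cv2.INTER_CUBIC))
```

```text
[0.6656 0.2186 0.2279] [-1.5931  0.0009 -1.506 ]
```

View pics/t5.png

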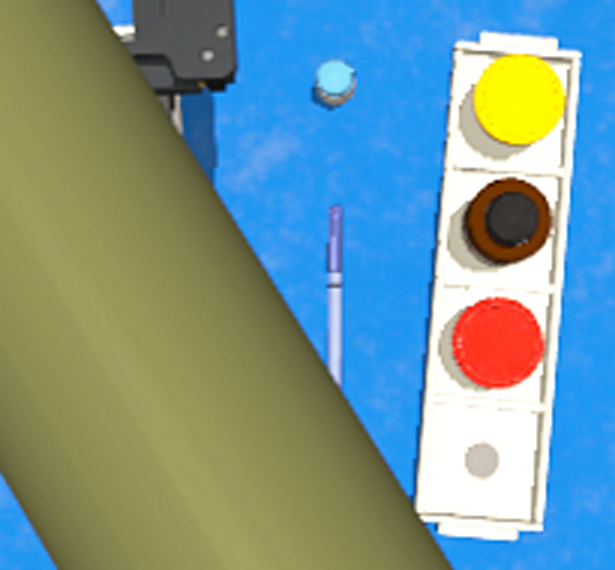

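Yellow (519,99), amber (511,219) and red (498,342) all stand in their places; the near place (482,460) is free. Next I line up on the white bottle.

Request:
step_arm:
  motion:
    - {"translation":[0.004,0.012,-0.012],"rot":[0,-0.01,0]}
    - {"translation":[0.003,0.008,-0.02],"rot":[0,-0.01,0]}
    - {"translation":[0,0,-0.02],"rot":[0,0,0]}
    - {"translation":[0,0,-0.012],"rot":[0,0,0]}
    - {"translation":[0,0,0],"rot":[0,0,0]}

```text
clock: 31.98
ee_pos: [0.6714, 0.2327, 0.1583]
orientation: [-1.575, -0.006, -1.513]
wrist_force: [0.6, 0.1, -0.3]
finger_gap: 0.0867
```

Request:
step_arm:
  motion:
    - {"translation":[0.002,0,-0.012],"rot":[0.005,0,0]}
    - {"translation":[0,0,-0.017],"rot":[0,0,0]}
    - {"translation":[0,0,-0.017],"rot":[0,0,0]}
    - {"translation":[0,0,-0.017],"rot":[0,0,0]}
    - {"translation":[0,0,-0.012],"rot":[0,0,0]}
    - {"translation":[0,0,0],"rot":[0,0,0]}

```text
clock: 32.72
ee_pos: [0.6737, 0.2318, 0.0781]
orientation: [-1.574, -0.001, -1.514]
wrist_force: [-0.1, 0.3, 0.1]
finger_gap: 0.087
```

Request:
step_arm:
  motion:
    - {"translation":[0,0.001,-0.008],"rot":[0,0,0]}
    - {"translation":[0,0,-0.009],"rot":[0,0,0]}
    - {"translation":[0,0,-0.004],"rot":[0,0,0]}
    - {"translation":[0,0,0],"rot":[0,0,0]}

```text
clock: 33.22
ee_pos: [0.6745, 0.2335, 0.057]
orientation: [-1.572, -0.0, -1.514]
wrist_force: [0.8, -0.4, 0.3]
finger_gap: 0.0871
```

Request:
step_arm:
  motion:
    - {"translation":[0,0,0],"rot":[0,0,0]}
    - {"translation":[0,0,0],"rot":[0,0,0]}
    - {"translation":[0,0,0],"rot":[0,0,0]}
    - {"translation":[0,0,0],"rot":[0,0,0]}
    - {"translation":[0,0,0],"rot":[0,0,0]}
    - {"translation":[0,0,0],"rot":[0,0,0]}
  grip: 0.035
  force: 35

```text
clock: 33.98
ee_pos: [0.6751, 0.2337, 0.0581]
orientation: [-1.57, 0.0, -1.514]
wrist_force: [0.7, -0.5, -0.0]
finger_gap: 0.0531
```

Request:
step_arm:
  motion:
    - {"translation":[0,0,0.008],"rot":[0,0,0]}
    - {"translation":[0,0,0.016],"rot":[0,0,0]}
    - {"translation":[0,0,0.02],"rot":[0,0,0]}
    - {"translation":[0,0,0.025],"rot":[0,0,0]}
    - {"translation":[0,0,0.025],"rot":[0,0,0]}
    - {"translation":[0,0,0.02],"rot":[0,0,0]}
    - {"translation":[0,0,0.01],"rot":[0,0,0]}

```text
clock: 34.85
ee_pos: [0.675, 0.2341, 0.1924]
orientation: [-1.567, 0.001, -1.514]
wrist_force: [0.7, -0.4, -2.4]
finger_gap: 0.0526
```

Request:
step_arm:
  motion:
    - {"translation":[-0.015,-0.016,0.003],"rot":[0,0,-0.012]}
    - {"translation":[-0.027,-0.029,0.002],"rot":[0,0,-0.012]}
    - {"translation":[-0.034,-0.036,0.002],"rot":[0,0,-0.012]}
    - {"translation":[-0.036,-0.038,0.002],"rot":[0,0,-0.012]}
    - {"translation":[-0.036,-0.038,0],"rot":[0,0,-0.012]}
    - {"translation":[-0.032,-0.034,0],"rot":[0,0,-0.012]}
    - {"translation":[-0.022,-0.024,0],"rot":[0,0,-0.012]}
    - {"translation":[-0.01,-0.011,0],"rot":[0,0,0]}

```text
clock: 35.85
ee_pos: [0.4543, 0.0038, 0.2018]
orientation: [-1.57, 0.002, -1.599]
wrist_force: [0.8, 0.5, -1.3]
finger_gap: 0.0529
```

Request:
step_arm:
  motion:
    - {"translation":[0,0,0],"rot":[0,0,0]}
    - {"translation":[0,0,0],"rot":[0,0,0]}

```text
clock: 36.1
ee_pos: [0.454, 0.0036, 0.2021]
orientation: [-1.569, 0.001, -1.601]
wrist_force: [0.3, 0.3, -1.4]
finger_gap: 0.0529
```

Request:
step_arm:
  motion:
    - {"translation":[-0.008,-0.008,-0.015],"rot":[0,0,0]}
    - {"translation":[-0.006,-0.006,-0.022],"rot":[0,0,0]}
    - {"translation":[0,0,-0.025],"rot":[0,0,0]}
    - {"translation":[0,0,-0.022],"rot":[0,0,0]}
    - {"translation":[0,0,-0.015],"rot":[0,0,0]}
    - {"translation":[0,0,0],"rot":[0,0,0]}

```text
clock: 36.85
ee_pos: [0.437, -0.0087, 0.0954]
orientation: [-1.574, 0.004, -1.594]
wrist_force: [-0.1, -0.9, -1.5]
finger_gap: 0.0526
```

Request:
step_arm:
  motion:
    - {"translation":[0.002,0,-0.008],"rot":[0,0,0]}
    - {"translation":[0,0,-0.011],"rot":[0,0,0]}
    - {"translation":[0,0,-0.009],"rot":[0,0,0]}
    - {"translation":[0,0,-0.004],"rot":[0,0,0]}
    - {"translation":[0,0,0],"rot":[0,0,0]}

```text
clock: 37.48
ee_pos: [0.4406, -0.0086, 0.0625]
orientation: [-1.572, 0.003, -1.594]
wrist_force: [-0.2, -0.8, -0.7]
finger_gap: 0.0529
```

Request:
step_arm:
  motion:
    - {"translation":[-0.001,0,-0.005],"rot":[0,0,0]}
    - {"translation":[0,0,-0.003],"rot":[0,0,0]}
    - {"translation":[0,0,-0.003],"rot":[0,0,0]}

```text
clock: 37.85
ee_pos: [0.441, -0.0088, 0.0528]
orientation: [-1.569, 0.002, -1.594]
wrist_force: [-7.3, 1.0, 28.4]
finger_gap: 0.053
```

Request:
step_arm:
  motion:
    - {"translation":[0,0,0.001],"rot":[0,0,0]}
    - {"translation":[0,0,0],"rot":[0,0,0]}
    - {"translation":[0,0,0],"rot":[0,0,0]}
    - {"translation":[0,0,0],"rot":[0,0,0]}
    - {"translation":[0,0,0],"rot":[0,0,0]}
  grip: 0.087

```text
clock: 38.48
ee_pos: [0.4417, -0.0089, 0.0543]
orientation: [-1.568, 0.002, -1.594]
wrist_force: [-0.1, -0.2, 0.5]
finger_gap: 0.0861
```

Request:
step_arm:
  motion:
    - {"translation":[0,0,0.02],"rot":[0,0,0]}
    - {"translation":[0,0,0.03],"rot":[0,0,0]}
    - {"translation":[0,0,0.03],"rot":[0,0,0]}
    - {"translation":[0,0,0.035],"rot":[0,0,0]}
    - {"translation":[0,0,0.035],"rot":[0,0,0]}
    - {"translation":[0,0,0.03],"rot":[0,0,0]}
    - {"translation":[0,0,0.015],"rot":[0,0,0]}
    - {"translation":[0,0,0.0],"rot":[0,0,0]}

```text
clock: 39.48
ee_pos: [0.4391, -0.0084, 0.2536]
orientation: [-1.571, 0.003, -1.593]
wrist_force: [0.4, -0.7, 0.0]
finger_gap: 0.0869
```

Request:
step_arm:
  motion:
    - {"translation":[0.01,0.024,0.002],"rot":[0,0,0]}
    - {"translation":[0.01,0.037,0.002],"rot":[0,0,0]}
    - {"translation":[0.01,0.037,0.002],"rot":[0,0,0]}
    - {"translation":[0.01,0.037,0.002],"rot":[0,0,0]}
    - {"translation":[0.01,0.037,0],"rot":[0,0,0]}
    - {"translation":[0.01,0.035,0],"rot":[0,0,0]}
    - {"translation":[0,0.022,0],"rot":[0,0,0]}
    - {"translation":[0,0,0],"rot":[0,0,0]}

```text
clock: 40.48
ee_pos: [0.4938, 0.2254, 0.2488]
orientation: [-1.591, 0.003, -1.596]
wrist_force: [-0.2, 0.1, -0.1]
finger_gap: 0.0868
```

Run:
```python
from h import *
import cv2
s=manip.get_state();print(s['ee_pos'],s['clock'],s['wrist_force'])
a=cv2.resize(eyes.capture('top')[165:355,320:395],None,fx=3,fy=3,interpolation=cv2.INTER_CUBIC)
b=cv2.resize(eyes.capture('scene')[150:340,260:430],None,fx=3,fy=3,interpolation=cv2.INTER_CUBIC)
cv2.imwrite('pics/f6.png',np.hstack([a,b]))
```

```text
[0.49383393 0.22538186 0.24875279] 40.475 [-0.20901474  0.06088376 -0.0978899 ]
```

View pics/f6.png

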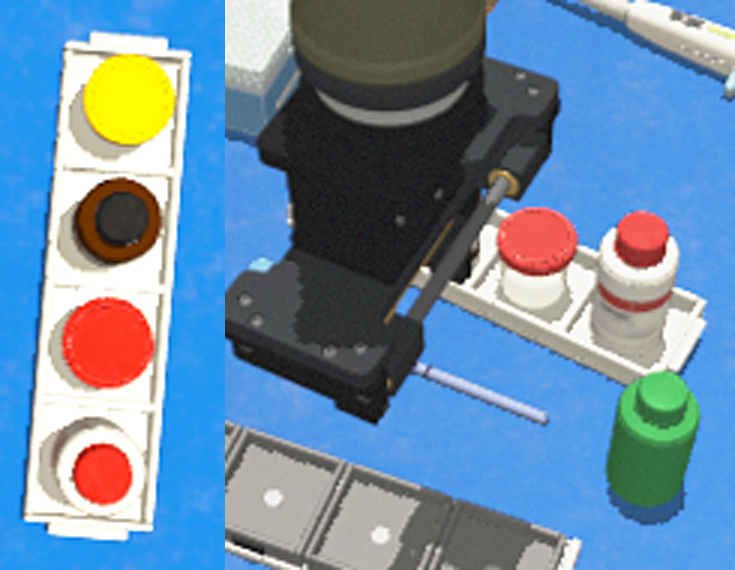

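Top crop: yellow lid (129,99), amber cap (122,219), red lid (108,342) and white bottle's cap (103,473) are each in their own place and upright. Before handing in, I check their offsets from the place centres.

Run:
```python
from h import *
np.set_printoptions(precision=4,suppress=True)
for n,u,v,z,t in(('y',129,99,.064,(.665,-.0274)),('a',122,219,.109,(.5895,-.0212)),('r',108,342,.064,(.5135,-.0145)),('w',103,473,.116,(.4375,-.0083))):
    print(n,ray('top',(320+(u-1)/3,165+(v-1)/3),z)[:2]-t)
```

```text
y [0.0006 0.0002]
a [-0.0006  0.0026]
r [0.0023 0.0006]
w [0.0044 0.0016]
```

All four are within 5 mm of their centres, so I hand in.

```bash
python3 -c "
from plant import ticket
print(ticket.finish_job())"
```

```text
the job is handed in; nothing more can be done
None
```

All four containers now stand in the white rack in reverse order: yellow-lid cup farthest from the robot, then the amber bottle, then the red-lid cup, with the white bottle nearest. I handed the job in at about 40 s; no verdict is reported.

- **Position:** the last top-camera check put each container within 5 mm of its place's centre (largest offset 4.4 mm, the white bottle), against a tolerance of 16 mm.
- **Standing flat:** for the amber bottle, red-lid cup and white bottle, the wrist force showed contact with the rack floor before release. For the yellow-lid cup that force reading was weak, so I relied on the height and the pictures.
- **Upright:** I judged this by eye from the pictures. The last scene view showed only the red-lid cup and white bottle clearly, because the arm hid the other two. The top view showed all four upright.
- **Force on placing:** the white bottle went down with about 28 N at the wrist, under the limits.
- **Clear of everything:** the open gripper was left about 0.25 m above the empty rail, touching nothing. I did not touch the green, blue or blue-capped look-alikes.

No check failed. The scene camera's first position estimates differed from the top camera's by about 6 mm; I used the top camera's, which the wrist camera confirmed.

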